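# Seat the terracotta cup in the dished stand

### The job

The unglazed terracotta cup is next to be decorated: pick it up and set it down gently, without dropping it, in the hollow of the dished wooden stand, so that its tapered base settles fully home and the cup stands upright and centred. Leave the blue glazed cup standing where it is.

Things in the scene. Friction and masses are not known exactly. Their poses are not given: they have to be found in the camera images.
- terracotta_cup: The cup to move: orange-brown terracotta, unglazed fired clay. Sizes in mm: outer diameter 58, height 66, wall 5; straight-sided, but the lowest 11 taper in at 34 degrees from level, with rounded corners, to a flat foot of diameter 26, on which it stands upright on the table. Thick-bottomed, about 0.2 kg, loose, open at the top. Origin: centre of the underside; z up.
- blue_cup: The cup to leave alone: blue glazed, otherwise the same shape and size as the terracotta one, loose on the table. Origin: centre of its underside, z up.
- dished_stand: The stand to use: pale wood, like a wide egg cup, fixed. Sizes in mm: height 44, foot diameter 84, rim outer diameter 94. The top is a smooth waxed conical hollow, 84 wide at the rim, sloping in at 35 degrees to a floor 27 wide and 22 above the table. The slippery slope centres the cup's tapered base; fully home, the cup's foot is 24 above the table. Origin: centre of the underside, z up.
- flat_stand: A stand not to be used: same wood, height 44 and diameter 94 but with a plain flat top, fixed to the table. Origin: centre of the underside, z up.

How it is judged:
At the end, for the whole second after the job is handed in: The terracotta cup rests in the hollow of the dished stand, at rest, centred within 10 mm, its foot no more than 8 mm above (or 10 mm below) its fully-home height, upright within 12 degrees; the blue cup stands upright within 12 degrees and within 30 mm of where it was (horizontal distance between terracotta_cup and dished_stand below 0.01 m and z of terracotta_cup in the frame of dished_stand between 0.014 and 0.032 m and angle between each of terracotta_cup, blue_cup's own z axis and vertical below 0.21 rad and linear speed of terracotta_cup below 0.02 m/s and distance of blue_cup from where it was at the start of the episode below 0.03 m); the robot touches nothing.
It fails at once if the terracotta cup is dropped or thrown: it moves faster than 0.6 m/s with no finger touching it (a fall of about 2 cm) (linear speed of terracotta_cup above 0.6 m/s and contact force between the fingers and terracotta_cup below 0.05 N).
It fails at once if the blue cup is moved more than 30 mm or tipped more than 30 degrees (distance of blue_cup from where it was at the start of the episode above 0.03 m or angle between blue_cup's own z axis and vertical above 0.52 rad).
It also fails if it takes over 42 s, if anything falls off the work surface, if the arm or the gripper's body presses on something with over 40 N, if the wrist force passes 120 N, or if a joint passes its speed limit or range.

### The arm

A 7-joint arm with a two-finger parallel gripper is mounted at the origin on the work surface. World frame = base frame: x ahead of the robot, y to its left, z up, the work surface at z = 0. Lengths are in m, angles in rad, forces in N, time in s.
With the tool pointing down it reaches from about 0.425 to 0.875 m from the base axis. Payload 4.7 kg.
Tool frame: the origin (TCP) lies on the centre line of the jaws, within the pads' length; the fingertips stand ahead of it and the grasp point (between the pads) lies 2 mm behind it (nose_length is the z of the fingertips in the tool frame, in m); z points along the fingers, y is the line along which they close (so a half turn about z gives the same grasp; the last joint's range is limited). The gripper opens to 87 mm and grips with 3 to 60 N. Pads are 19 mm wide; open, the fingers measure 117 mm over their backs; the gripper's body (75 mm by 190 mm) begins 51 mm behind the grasp point.
Start: joints at [1.161, 0.321, -0.07, 1.45, 0.023, 1.371, -0.057], TCP at [0.267, -0.593, 0.24] pointing down, gripper open.
Joint ranges: [-2.86, 2.86], [-0.3, 2.09], [-1.38, 1.24], [0.06, 2.45], [-1.56, 4.7], [0.09, 2.05], [-2.69, 2.69]. Speed limits (rad/s): [2.57, 2.57, 3.14, 3.14, 3.14, 3.14, 3.14].

### API

Orientations are given as a rotation vector (axis times angle).
In Python, from bench import * gives the robot as it stands.
- The arm moves only by the tool send_rows, never from a script. Its arguments are lists of equal length, an entry for each row: "xyz": the shift along the tool's x, y, z in mm, a list of three; "dr": the turn, a rotation vector about the tool's x, y, z in rad, a list of three. A call has exactly 10 rows; each row is the pose to reach, as a shift and turn from the pose commanded when the call began, along the tool's axes at that moment; what a row does not reach only later rows make up. A row lasts 1/12 s, in which the tool goes at most 41.7 mm and 7.16 degrees, less where a joint would pass 70% of its speed; a pose out of reach is approached as far as the arm can. A call with a gripper value outside its range is refused whole. "jaw" is the finger opening in mm, from 0 to 87, set as the call begins (left out, the last holds). The fingers move at their own pace and stop on an object; "grip_force" is the grip in N (left out, the last holds). Time passes only in rows, so rows that repeat a pose let the fingers close, or fill a call up. It gives the time, the measured TCP pose, the force, the opening and the grip force at its end, in the units of the state.
- get_state(): the state, without advancing time (a new reading comes with each control period).
- get_image(name): name is "scene" or "top"; returns the picture (400x640x3 uint8, red, green, blue); there is no depth.
- calibration(name): a dict with "vfov" (degrees; the focal length in pixels is half the picture's height over the tangent of half this angle, whatever the lens; pixels are square), "cx", "cy" (the principal point, pixels), "rvec" (rotation vector, rad) and "tvec" (3), from world to camera coordinates, as OpenCV has them. Camera axes: x right, y down, z forward; pixel columns grow to the right and rows downward; lengths in m; the calibration is good to about 2 mm. A picture is of the moment at which its call begins. calibration takes no time and is no camera call.
- close_job(): hands the job in; it is judged then, once.
The state is a dict: "time": time; "joint_positions": joint angles; "qd": joint speeds; "joint_torque": joint torques, N m; "position": TCP position; "tool_rot": TCP orientation; "ft_force": force on the tool from outside, world axes, zero at the start; "torque": the same for the moment, N m; "grip_width": opening from 0.0 (shut) to 1.0 (fully open); "grip_force": force on a finger pad.
Only numpy, scipy, OpenCV 4.12 (cv2) and the standard library are available. Lean on these libraries where they do the work, as an engineer would, in place of code of your own. Each camera call takes 0.05 s, during which the arm holds its last target. There are 200 camera calls.

## Working session

There is one attempt and no reset: what is moved stays moved. The work goes in short steps, Python scripts to look and compute and a tool call to move; the robot and the scene stay as the last step left them, time stands still between calls to the robot, and variables do not carry over. Pictures are saved under pics/ and viewed, at most 10 in all, crops included, and the job is handed in when it is done.

Besides the shell and the picture viewer there is one more tool, called after ">>>" as name(argument=value, ...) on one line, values as JSON. send_rows: Moves the arm, as the interface text tells. Its arguments: {"type":"object","properties":{"xyz":{"type":"array"},"dr":{"type":"array"},"jaw":{"type":"number"},"grip_force":{"type":"number"}},"required":["xyz","dr"]}

```bash
mkdir -p pics; python3 - <<'E'
from bench import *
import cv2
for n in("scene","top"):
    cv2.imwrite(f"pics/{n}0.png",get_image(n)[:,:,::-1]); print(calibration(n))
s=get_state();print(s)
try: print(nose_length)
except Exception as e: print(e)
E
```

```text
{'vfov': 56.284891054919605, 'cx': 328.50440162054804, 'cy': 201.81338156907242, 'rvec': array([ 1.3356198 ,  2.07366752, -0.97745165]), 'tvec': array([ 0.22982913, -0.26656734,  1.22837806])}
{'vfov': 49.646507818016374, 'cx': 326.1154413533643, 'cy': 198.27809012350943, 'rvec': array([ 2.10408087, -2.13091372,  0.18089537]), 'tvec': array([0.01314974, 0.4944846 , 1.0513584 ])}
{'time': 0.1, 'joint_positions': array([ 1.16106904,  0.32176457, -0.07008909,  1.45151741,  0.02262358,
        1.37077696, -0.05687663]), 'qd': array([-0.00049492, -0.00307406,  0.00124919, -0.00106337,  0.00126666,
        0.00119429,  0.00173015]), 'joint_torque': array([-2.48338465e-04, -4.92572558e+01, -4.05771118e-01, -3.13395560e+01,
       -6.40024315e-02,  3.95797240e-02,  6.44672923e-05]), 'position': array([ 0.26708489, -0.59210675,  0.23857856]), 'tool_rot': array([-3.06971760e+00, -6.60526058e-01,  7.24708250e-04]), 'ft_force': array([-0.19770611,  0.48473119,  1.20485195]), 'torque': array([ 0.04267812, -0.02851777,  0.01494736]), 'grip_force': 0.0, 'grip_width': 1.0013883702903807}
0.017
```

View pics/scene0.png

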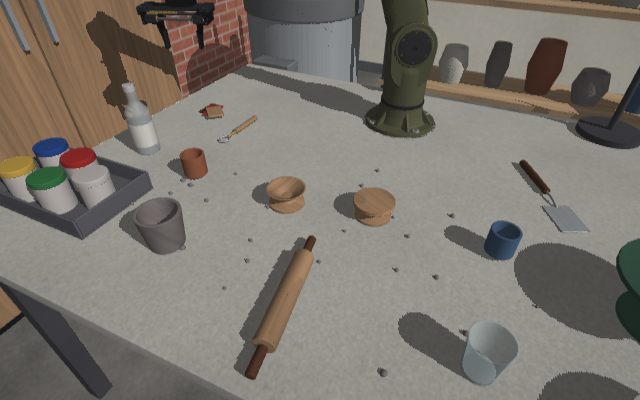

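View pics/top0.png

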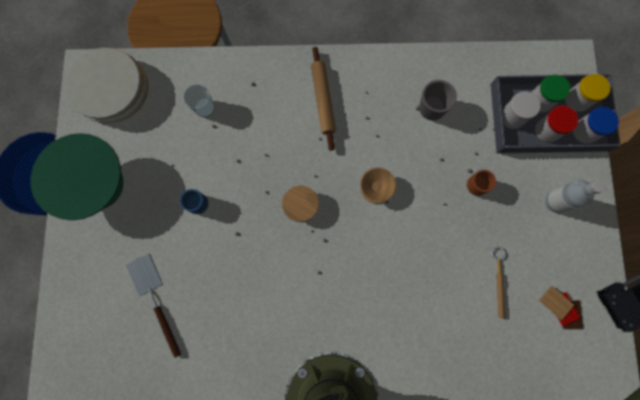

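The terracotta cup is at scene (194,163) and top (481,182). The dished stand is at scene (286,190) and top (378,185). The blue cup and the flat stand are well away from both. I'll enlarge crops of these next.

```bash
python3 - <<'E'
import cv2,numpy as np
s=cv2.imread("pics/scene0.png");t=cv2.imread("pics/top0.png")
a=cv2.resize(s[140:220,170:320],None,fx=5,fy=5,interpolation=cv2.INTER_CUBIC)
b=cv2.resize(t[155:215,350:510],None,fx=5,fy=5,interpolation=cv2.INTER_CUBIC)
cv2.imwrite("pics/c1.png",a);cv2.imwrite("pics/c2.png",b)
E
```

```text
(no output)
```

View pics/c1.png

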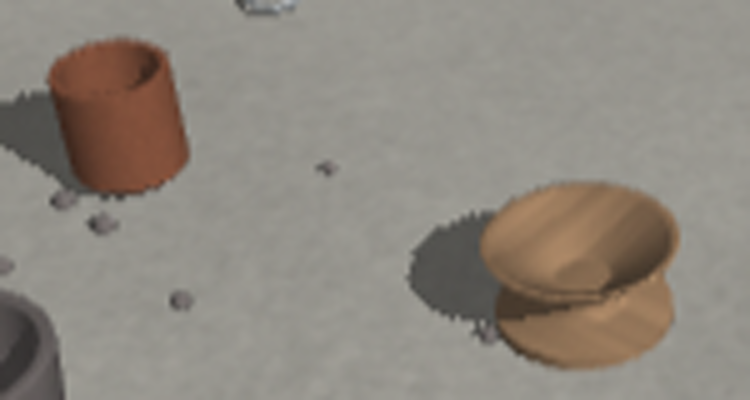

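View pics/c2.png

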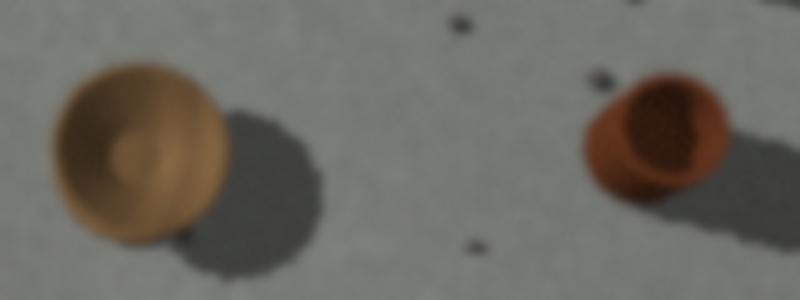

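The cup rim centre is near c1 (110,67) and c2 (671,130). The stand rim centre is near c1 (580,240) and c2 (141,153). I'll triangulate both and refine with the outline extents.

```bash
cat > h.py <<'E'
from bench import *
import cv2,numpy as np
from scipy.optimize import least_squares
from scipy.spatial.transform import Rotation as R
def proj(n,P):
    c=calibration(n);f=200/np.tan(np.radians(c['vfov'])/2)
    K=np.array([[f,0,c['cx']],[0,f,c['cy']],[0,0,1]])
    return cv2.projectPoints(np.array(P,float).reshape(-1,1,3),c['rvec'],c['tvec'],K,None)[0].reshape(-1,2)
def tri(ps,pt): return least_squares(lambda X:np.r_[proj('scene',X)[0]-ps,proj('top',X)[0]-pt],[.55,-.1,.05])
def ring(c,r,z):
    a=np.linspace(0,2*np.pi,72); return np.c_[c[0]+r*np.cos(a),c[1]+r*np.sin(a),np.full(72,c[2]+z)]
E
cat > m.py <<'E'
from h import *
for nm,ps,pt in(("cuprim",(191.6,153.2),(483.8,180.6)),("standrim",(285.6,187.6),(377.8,185.2))):
    r=tri(ps,pt);print(nm,r.x.round(4),r.fun.round(2))
# extents (crop px ->full) left,right,top,bottom
def full(e,o): return np.array([(v+.5)/5-.5+o[i//2] for i,v in enumerate(e)])
def ext(n,P): q=proj(n,P);return np.array([q[:,0].min(),q[:,0].max(),q[:,1].min(),q[:,1].max()])
cup=lambda X:np.vstack([ring(X,.029,.066),ring(X,.029,.011),ring(X,.013,0)])
st=lambda X:np.vstack([ring(X,.047,.044)])
for nm,mod,es,et,z in(("cup",cup,(49,189,38,194),(585,730,73,203),0),("stand",st,(481,680,182,300),(53,230,63,243),0)):
    r=least_squares(lambda X:np.r_[ext('scene',mod(X))-full(es,(170,140)),ext('top',mod(X))-full(et,(350,155))],[.55,-.2,0])
    print(nm,r.x.round(4),r.fun.round(2))
s=get_state();M=R.from_rotvec(s['tool_rot']).as_matrix();print(M.round(3))
E
python3 m.py
```

```text
cuprim [ 0.5304 -0.3877  0.066 ] [ 0.16  0.04  0.14 -0.1 ]
standrim [ 0.5278 -0.126   0.0415] [ 0.12  0.02  0.12 -0.06]
cup [ 0.5312 -0.3886 -0.    ] [-0.45  0.1   0.11 -0.12 -0.69  0.38 -0.29  0.57]
stand [ 0.5276 -0.1258 -0.0017] [-0.59  0.58 -0.35  0.43 -0.69  0.74  0.1   0.03]
[[ 0.911  0.411 -0.001]
 [ 0.411 -0.911  0.001]
 [-0.    -0.002 -1.   ]]
```

The views agree: the cup is at (0.531, -0.388) standing on z=0, and the stand is at (0.528, -0.126) with its rim at about 42–44 mm. I'll go above the cup.

>>> send_rows(xyz=[[16, -4, 0], [48, -11, 0], [84, -20, 5], [120, -29, 10], [158, -38, 20], [196, -47, 30], [234, -56, 40], [272, -65, 50], [304, -73, 60], [324, -77.5, 60]], dr=[[0, 0, 0], [0, 0, 0], [0, 0, 0], [0, 0, 0], [0, 0, 0], [0, 0, 0], [0, 0, 0], [0, 0, 0], [0, 0, 0], [0, 0, 0]], jaw=87)

```text
time: 0.93
position: [0.5332, -0.3832, 0.1765]
tool_rot: [-3.065, -0.668, 0.001]
ft_force: [-0.2, 0.6, -0.6]
grip_width: 0.997
grip_force: 0.0
```

```bash
cat > d.py <<'E'
from h import *
import sys
s=get_state();M=R.from_rotvec(s['tool_rot']).as_matrix()
print(s['time'],s['position'].round(4),s['ft_force'].round(2),s['grip_width'],s['grip_force'],M[:,2].round(4))
print("tool mm",(M.T@(np.array([float(a) for a in sys.argv[1:4]])-s['position'])*1000).round(1))
E
python3 d.py .531 -.388 .045
```

```text
0.9333 [ 0.5332 -0.3832  0.1765] [-0.21  0.61 -0.59] 0.9969404155445861 0.0 [-0.002   0.0048 -1.    ]
tool mm [ -4.    4.1 131.5]
```

>>> send_rows(xyz=[[0, 0, 5], [0, 0, 15], [0, 0, 27], [0, 0, 40], [0, 0, 53], [0, 0, 65], [0, 0, 75], [0, 0, 80], [0, 0, 80], [0, 0, 80]], dr=[[0, 0, 0], [0, 0, 0], [0, 0, 0], [0, 0, 0], [0, 0, 0], [0, 0, 0], [0, 0, 0], [0, 0, 0], [0, 0, 0], [0, 0, 0]])

```text
time: 1.77
position: [0.5307, -0.3887, 0.0994]
tool_rot: [-3.071, -0.661, 0.0]
ft_force: [0.3, -0.2, 0.4]
grip_width: 1.001
grip_force: 0.0
```

```bash
python3 d.py .531 -.388 .045; python3 - <<'E'
from h import *
s=get_image("scene")[:,:,::-1];t=get_image("top")[:,:,::-1]
a=cv2.resize(s[100:200,130:270],None,fx=4,fy=4);b=cv2.resize(t[130:230,420:560],None,fx=4,fy=4)
b=cv2.resize(b,(560,400));cv2.imwrite("pics/c3.png",cv2.resize(np.hstack([a,b]),(800,286)))
E
```

```text
1.7667 [ 0.5307 -0.3887  0.0994] [ 0.33 -0.21  0.42] 1.0014879920215574 0.0 [-1.e-04  1.e-04 -1.e+00]
tool mm [ 0.5 -0.5 54.4]
```

View pics/c3.png

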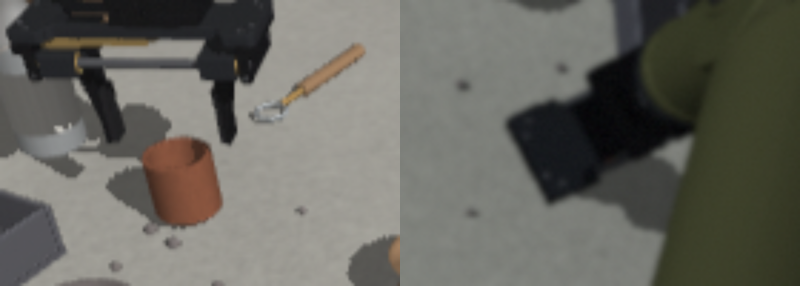

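Fingertips show at crop (115,140) and (228,140), straddling the cup rim at (180,152). I'll check that against the projection before descending.

```bash
python3 - <<'E'
from h import *
s=get_state();M=R.from_rotvec(s['tool_rot']).as_matrix()
P=[s['position']+M@[0,y,.017] for y in(-.051,.051,-.0585,.0585)]+[np.array([.531,-.388,.066])]
print(((proj('scene',P)-[130,100])*800/280).round(0))
E
```

```text
[[230. 136.]
 [110. 134.]
 [239. 136.]
 [101. 134.]
 [176. 152.]]
```

The projection matches within a few pixels, so I'll descend.

>>> send_rows(xyz=[[0, 0, 4], [0, 0, 11], [0, 0, 19], [0, 0, 28], [0, 0, 37], [0, 0, 45], [0, 0, 51], [0, 0, 54], [0, 0, 54], [0, 0, 54]], dr=[[0, 0, 0], [0, 0, 0], [0, 0, 0], [0, 0, 0], [0, 0, 0], [0, 0, 0], [0, 0, 0], [0, 0, 0], [0, 0, 0], [0, 0, 0]])

```text
time: 2.7
position: [0.5308, -0.3887, 0.0455]
tool_rot: [3.071, 0.661, 0.0]
ft_force: [0.2, 0.4, 0.0]
grip_width: 1.004
grip_force: 0.0
```

>>> send_rows(xyz=[[0, 0, 0], [0, 0, 0], [0, 0, 0], [0, 0, 0], [0, 0, 0], [0, 0, 0], [0, 0, 0], [0, 0, 0], [0, 0, 0], [0, 0, 0]], dr=[[0, 0, 0], [0, 0, 0], [0, 0, 0], [0, 0, 0], [0, 0, 0], [0, 0, 0], [0, 0, 0], [0, 0, 0], [0, 0, 0], [0, 0, 0]], jaw=50, grip_force=15)

```text
time: 3.53
position: [0.531, -0.389, 0.0458]
tool_rot: [3.071, 0.66, 0.001]
ft_force: [0.3, -0.3, 0.6]
grip_width: 0.651
grip_force: 15.0
```

>>> send_rows(xyz=[[0, 0, -3], [0, 0, -9], [0, 0, -18], [0, 0, -28], [0, 0, -40], [0, 0, -52], [0, 0, -64], [0, 0, -74], [0, 0, -80], [0, 0, -80]], dr=[[0, 0, 0], [0, 0, 0], [0, 0, 0], [0, 0, 0], [0, 0, 0], [0, 0, 0], [0, 0, 0], [0, 0, 0], [0, 0, 0], [0, 0, 0]])

```text
time: 4.37
position: [0.5317, -0.3893, 0.128]
tool_rot: [3.069, 0.66, 0.004]
ft_force: [0.2, -0.1, -2.2]
grip_width: 0.648
grip_force: 15.0
```

```bash
python3 d.py .5277 -.126 .125; python3 - <<'E'
from h import *
s=get_image("scene")[:,:,::-1]
cv2.imwrite("pics/c4.png",cv2.resize(s[60:220,130:330],None,fx=3.5,fy=3.5))
E
```

```text
4.3667 [ 0.5317 -0.3893  0.128 ] [ 0.16 -0.05 -2.2 ] 0.6479491041639599 14.961903648842064 [ 0.0028 -0.0022 -1.    ]
tool mm [ 104.6 -241.7    2.4]
```

View pics/c4.png

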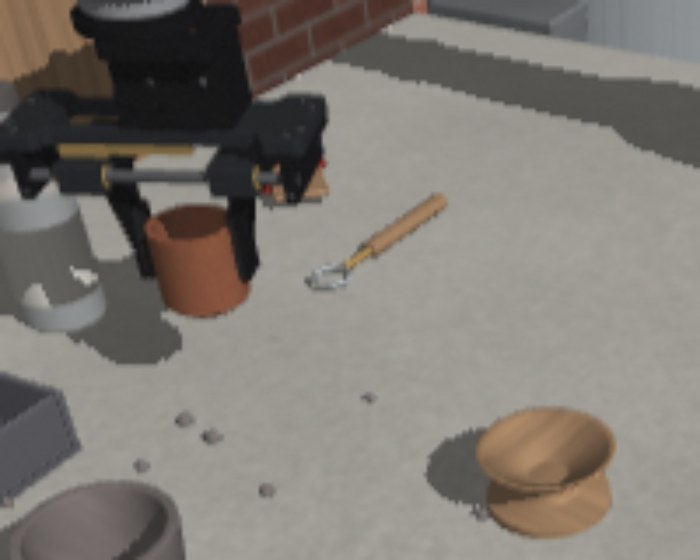

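The cup is held upright at crop (203,260) and clear of the table. I'll carry it over to the stand.

>>> send_rows(xyz=[[2, -5, 0], [7, -17, 0], [16, -37, 0], [28, -63, 0], [40, -91, 0], [52, -119, 0], [64, -147, 0], [76, -175, 0], [86, -198, 0], [94, -216, 0]], dr=[[0, 0, 0], [0, 0, 0], [0, 0, 0], [0, 0, 0], [0, 0, 0], [0, 0, 0], [0, 0, 0], [0, 0, 0], [0, 0, 0], [0, 0, 0]])

```text
time: 5.25
position: [0.5266, -0.1485, 0.1248]
tool_rot: [-3.068, -0.666, 0.002]
ft_force: [-0.3, -0.9, -2.3]
grip_width: 0.65
grip_force: 15.0
```

>>> send_rows(xyz=[[5, -11, 0], [8, -18, 0], [10, -22, 0], [11, -24, 0], [11, -24.5, 0], [11, -24.5, 0], [11, -24.5, 0], [11, -24.5, 0], [11, -24.5, 0], [11, -24.5, 0]], dr=[[0, 0, 0], [0, 0, 0], [0, 0, 0], [0, 0, 0], [0, 0, 0], [0, 0, 0], [0, 0, 0], [0, 0, 0], [0, 0, 0], [0, 0, 0]])

```text
time: 6.08
position: [0.5275, -0.1267, 0.1255]
tool_rot: [3.071, 0.66, -0.0]
ft_force: [-0.4, 0.2, -1.7]
grip_width: 0.648
grip_force: 15.0
```

```bash
python3 d.py .5277 -.126 .069; python3 - <<'E'
from h import *
s=get_image("scene")[:,:,::-1]
cv2.imwrite("pics/c5.png",cv2.resize(s[100:230,220:360],None,fx=4.5,fy=4.5,interpolation=cv2.INTER_CUBIC))
st=get_state()['position']
for c in([.5277,-.126,.08],):
    print([((q-[220,100])*4.5).round(0) for q in proj('scene',[c,[c[0],c[1],.146],st])])
E
```

```text
6.0833 [ 0.5275 -0.1267  0.1255] [-0.38  0.23 -1.65] 0.6479083926354837 14.961726585650752 [-1.e-04 -1.e-04 -1.e+00]
tool mm [ 0.5 -0.5 56.5]
[array([292., 332.]), array([284., 217.]), array([285., 254.])]
```

View pics/c5.png

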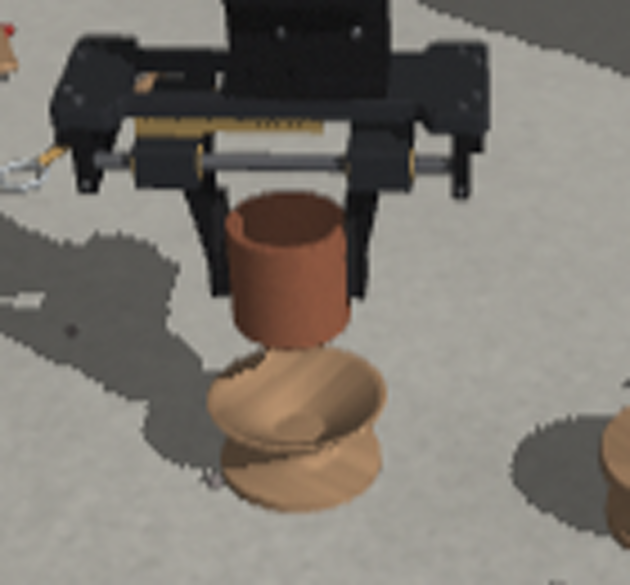

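The rim centre is at (287,220) against a predicted (284,217), so the cup is centred to within about 2 mm. I'll lower it gently.

>>> send_rows(xyz=[[0, 0, 3], [0, 0, 8], [0, 0, 15], [0, 0, 22], [0, 0, 29], [0, 0, 36], [0, 0, 42], [0, 0, 46], [0, 0, 48], [0, 0, 48]], dr=[[0, 0, 0], [0, 0, 0], [0, 0, 0], [0, 0, 0], [0, 0, 0], [0, 0, 0], [0, 0, 0], [0, 0, 0], [0, 0, 0], [0, 0, 0]])

```text
time: 6.97
position: [0.5272, -0.1262, 0.0769]
tool_rot: [-3.071, -0.661, 0.001]
ft_force: [0.5, -0.1, -1.8]
grip_width: 0.655
grip_force: 15.0
```

>>> send_rows(xyz=[[0, 0, 0.5], [0, 0, 1], [0, 0, 2], [0, 0, 3], [0, 0, 4], [0, 0, 5], [0, 0, 5.5], [0, 0, 6], [0, 0, 6], [0, 0, 6]], dr=[[0, 0, 0], [0, 0, 0], [0, 0, 0], [0, 0, 0], [0, 0, 0], [0, 0, 0], [0, 0, 0], [0, 0, 0], [0, 0, 0], [0, 0, 0]])

```text
time: 7.8
position: [0.5275, -0.1263, 0.0715]
tool_rot: [3.071, 0.661, -0.0]
ft_force: [0.0, -0.5, -2.0]
grip_width: 0.651
grip_force: 15.0
```

No contact yet, so I'll continue with small steps.

>>> send_rows(xyz=[[0, 0, 0.5], [0, 0, 1], [0, 0, 1.3], [0, 0, 1.6], [0, 0, 2], [0, 0, 2], [0, 0, 2], [0, 0, 2], [0, 0, 2], [0, 0, 2]], dr=[[0, 0, 0], [0, 0, 0], [0, 0, 0], [0, 0, 0], [0, 0, 0], [0, 0, 0], [0, 0, 0], [0, 0, 0], [0, 0, 0], [0, 0, 0]])

```text
time: 8.63
position: [0.5285, -0.1263, 0.0702]
tool_rot: [3.07, 0.661, 0.003]
ft_force: [3.0, 0.3, 2.2]
grip_width: 0.651
grip_force: 15.0
```

Contact came at about home height with a slight push in +x. I'll shift 1 mm that way, press 0.5 mm and ease the grip.

>>> send_rows(xyz=[[0.5, 0.2, 0], [0.9, 0.4, 0], [0.9, 0.4, 0.2], [0.9, 0.4, 0.5], [0.9, 0.4, 0.5], [0.9, 0.4, 0.5], [0.9, 0.4, 0.5], [0.9, 0.4, 0.5], [0.9, 0.4, 0.5], [0.9, 0.4, 0.5]], dr=[[0, 0, 0], [0, 0, 0], [0, 0, 0], [0, 0, 0], [0, 0, 0], [0, 0, 0], [0, 0, 0], [0, 0, 0], [0, 0, 0], [0, 0, 0]])

```text
time: 9.47
position: [0.5292, -0.1261, 0.0696]
tool_rot: [3.071, 0.661, 0.002]
ft_force: [2.8, 1.6, 5.3]
grip_width: 0.649
grip_force: 15.0
```

>>> send_rows(xyz=[[0, 0, 0], [0, 0, 0], [0, 0, 0], [0, 0, 0], [0, 0, 0], [0, 0, 0], [0, 0, 0], [0, 0, 0], [0, 0, 0], [0, 0, 0]], dr=[[0, 0, 0], [0, 0, 0], [0, 0, 0], [0, 0, 0], [0, 0, 0], [0, 0, 0], [0, 0, 0], [0, 0, 0], [0, 0, 0], [0, 0, 0]], grip_force=3)

```text
time: 10.3
position: [0.5287, -0.1263, 0.0691]
tool_rot: [3.071, 0.661, 0.0]
ft_force: [4.0, -0.1, 2.7]
grip_width: 0.648
grip_force: 3.0
```

At home height (TCP 0.069). Releasing.

>>> send_rows(xyz=[[0, 0, 0], [0, 0, 0], [0, 0, 0], [0, 0, 0], [0, 0, 0], [0, 0, 0], [0, 0, 0], [0, 0, 0], [0, 0, 0], [0, 0, 0]], dr=[[0, 0, 0], [0, 0, 0], [0, 0, 0], [0, 0, 0], [0, 0, 0], [0, 0, 0], [0, 0, 0], [0, 0, 0], [0, 0, 0], [0, 0, 0]], jaw=85)

```text
time: 11.13
position: [0.5286, -0.1262, 0.0691]
tool_rot: [3.071, 0.661, -0.0]
ft_force: [-0.4, -0.9, 0.4]
grip_width: 0.974
grip_force: 0.0
```

>>> send_rows(xyz=[[0, 0, -2], [0, 0, -6], [0, 0, -13], [0, 0, -23], [0, 0, -35], [0, 0, -50], [0, 0, -65], [0, 0, -80], [0, 0, -90], [0, 0, -95]], dr=[[0, 0, 0], [0, 0, 0], [0, 0, 0], [0, 0, 0], [0, 0, 0], [0, 0, 0], [0, 0, 0], [0, 0, 0], [0, 0, 0], [0, 0, 0]])

```text
time: 11.97
position: [0.5297, -0.1265, 0.1668]
tool_rot: [3.069, 0.66, 0.005]
ft_force: [-0.2, 0.8, -0.6]
grip_width: 0.975
grip_force: 0.0
```

```bash
python3 - <<'E'
from h import *
s=get_image("scene")[:,:,::-1]
cv2.imwrite("pics/c6.png",cv2.resize(s[100:230,220:360],None,fx=4.5,fy=4.5,interpolation=cv2.INTER_CUBIC))
for z in(.024,.032):
  q=(proj('scene',ring([.528,-.126,z],.029,.066))-[220,100])*4.5;print(z,q.min(0),q.max(0))
print(get_state()['ft_force'],get_state()['grip_width'],get_state()['time'])
E
```

```text
0.024 [231.0207206  283.87050739] [348.89015291 349.77260808]
0.032 [229.74101089 270.51297492] [348.33015868 336.07820022]
[ 0.42047277  0.18965548 -0.01398218] 0.9756637960153264 12.0167
```

View pics/c6.png

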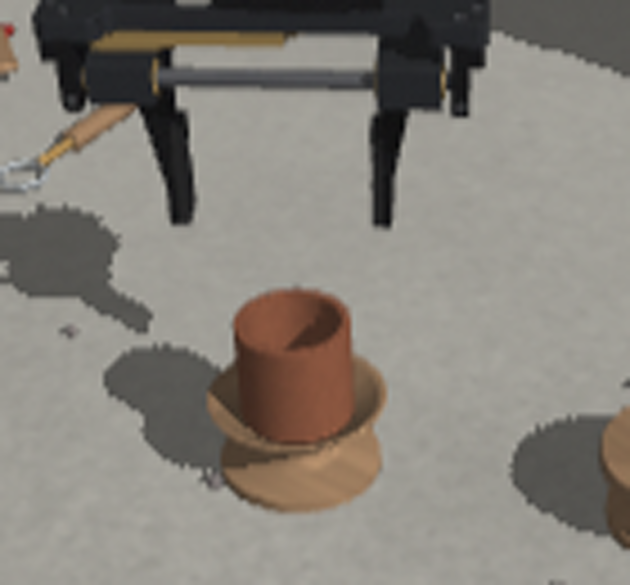

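The cup stands upright in the hollow. Its rim spans about (234–351, 289–350), which matches the home prediction. The gripper is clear, with its tips near y=225. Handing in.

```bash
python3 -c "
from bench import *
print(close_job())"
```

```text
the job is handed in; nothing more can be done
None
```

The terracotta cup is standing upright, centred and fully home in the dished stand, as far as the last picture shows. The blue cup was never approached, and I handed the job in at about 12 s of the 42 s allowed; the hand-in gave no verdict.

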